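# Swing the spare shelf rail past the post into its stowage bay

## Robot

A 6-joint arm with a two-finger parallel gripper is mounted at the origin on the work surface. World frame = base frame: x ahead of the robot, y to its left, z up, the work surface at z = 0. Lengths are in m, angles in rad, forces in N, time in s.
With the tool pointing down it reaches from about 0.35 to 0.775 m from the base axis. Payload 5.5 kg.
Tool frame: the origin (TCP) lies on the centre line of the jaws, within the pads' length; the fingertips stand 8 mm ahead of it and the grasp point (between the pads) lies 11 mm behind it; z points along the fingers, y is the direction in which the jaws open and shut (so a half turn about z gives the same grasp; the last joint's range is limited). The gripper opens to 85 mm and grips with 20 to 120 N. Pads are 22 mm wide; open, the fingers measure 114 mm over their backs; the gripper's body (76 mm by 85 mm) begins 54 mm behind the grasp point. The pads swing forward as they close: fully open they stand 13 mm farther back than shut.
Start: joints at [-1.262, 0.313, 0.046, 1.304, 0, 1.431], TCP at [0.249, -0.518, 0.239] pointing down, gripper open.
Joint ranges: [-2.76, 2.76], [-0.86, 1.69], [-1.03, 1.26], [-2.2, 2.34], [-1.47, 1.5], [-3.14, 3.14]. Speed limits (rad/s): [2.57, 2.57, 3.14, 3.14, 3.14, 3.14].

## Interface

Orientations are given as a unit quaternion [w, x, y, z].
In Python, from workcell import env gives the robot as it stands. The module is installed in compiled form; this text tells all that it offers.
- The arm moves only by the tool play_rows, never from a script. Its argument "steps" is a list of rows, each an object with "claw": the closure in counts, from 0 (fully open) to 255 (shut); "dp": the shift along the tool's x, y, z in m, a list of three; "angular": the turn, a rotation vector about the tool's x, y, z in degrees, a list of three. In form: [{"claw": claw, "dp": [dx, dy, dz], "angular": [wx, wy, wz]}, ...]. A call has exactly 8 rows; each row shifts and turns the commanded pose from where the row before left it, along the tool's axes as they then stand; what a row does not reach is not made up. A row lasts 1/12 s, in which the tool goes at most 41.7 mm and 7.16 degrees, less where a joint would pass 70% of its speed; a pose out of reach is approached as far as the arm can. A call is refused whole if a number of a shift passes 0.0417 or a number of a turn 7.16, either way. A call with a gripper value outside its range is refused whole. The fingers move at their own pace and stop on an object; "force" is the grip in N (left out, the last holds). Time passes only in rows, so rows that do not move let the fingers close, or fill a call up. It gives the time, the measured TCP pose, the force and the opening at its end, in the units of the state.
- env.get_state(): the state, without advancing time (a new reading comes with each control period).
- env.read_camera(name): name is "side" or "top"; returns (picture, depth): 420x560x3 uint8, red, green, blue; 420x560 float32, m along the optical axis (not along the pixel's ray), 0 where there is no reading.
- env.calibration(name): a dict with "fx", "fy", "cx", "cy" (pixels), "k1" (the pictures are not rectified: a ray, as slopes to the right and down, at radius r is drawn at 1 + k1 r^2 times it, then the intrinsics apply), "world_from_camera" (4x4, takes a point from camera to world coordinates). Camera axes: x right, y down, z forward; pixel columns grow to the right and rows downward; lengths in m; the calibration is good to about 2 mm. A picture is of the moment at which its call begins. calibration takes no time and is no camera call.
- env.hand_in(): hands the job in, once; it reports no verdict.
The state is a dict: "clock": time; "joint_pos": joint angles; "qvel": joint speeds; "tau": joint torques, N m; "tcp_pos": TCP position; "orientation": TCP orientation; "wrist_force": force on the tool from outside, world axes, zero at the start; "ft_torque": the same for the moment, N m; "finger_gap": finger opening in m.
Only numpy, scipy, OpenCV 4.12 (cv2) and the standard library are available. Lean on these libraries where they do the work, as an engineer would, in place of code of your own. Each camera call takes 0.05 s, during which the arm holds its last target. There are 200 camera calls.

## Task

Put the spare aluminium shelf rail away by pushing it along the bench with the fingers: it belongs in the low white three-sided bay, lying flat along the bay's back wall with both ends touching or nearly touching that wall. The steel post in the bay's mouth leaves too little room to go straight in, so push one end in behind the post at a slant first and then push the other end in after it. Only push it, never lift it off the bench or tip it, and leave the other things on the bench where they stand.

Things in the scene. Friction and masses are not known exactly. Their poses are not given: they have to be found in the camera images.
- rail: the loose aluminium box-section rail, 220 mm long, 28 mm wide, 25 mm high, 0.2 to 0.4 kg, grey end caps, lying on the bench. Origin: centre of its underside. Its length runs along its own y; both ends are alike.
- rail_end_a (a point): centre of the rail's end face at its own +y (110 mm from its middle, 12.5 mm up).
- rail_end_b (a point): centre of the rail's end face at its own -y (110 mm from its middle, 12.5 mm up).
- bay: fixed white steel bay, walls 8 mm thick, 35 mm high; the bench is its floor. Origin: on the bench, middle of the back wall's inner face; x points into that wall (roughly away from the robot), y along it. Inside 270 mm long (cheek walls at y = +-135 mm). Open at -x. Rail home: its middle line at x = -14 mm.
- bay_mouth (a point): middle of the bay's open mouth on the bench, 80 mm in front of the back wall: here the cheeks end and short lips flare outwards at 45 degrees for another 24 mm.
- post: fixed round steel post, 24 mm across, 45 mm high; origin: centre of its foot. It stands 77 mm in front of the back wall and 77 mm left or right of the bay's middle (varies): 65 mm are clear between post and back wall, 200 mm from post to the farther cheek. A flush dark floor disc marks the same place on the other side; things slide over it.
- reagent_bottle: amber glass bottle, 52 mm across, 115 mm high, standing beside one cheek of the bay; origin at the centre of its underside. Leave alone.
- jar: white jar with blue cap, 54 mm across, 70 mm high, beside the other cheek; origin at the centre of its underside. Leave alone.
- beaker: glass beaker, 68 mm across, 85 mm high, behind the back wall; origin at the centre of its underside. Leave alone.
- tip_box: blue pipette-tip box, 80 x 115 x 50 mm, behind the back wall; origin at the centre of its underside. Leave alone.
- screwdriver: screwdriver lying on the bench to the robot's right. Leave alone.
- timer: white bench timer, 50 x 65 x 20 mm, on the bench to the robot's left; origin at the centre of its underside. Leave alone.

How it is judged:
By the outcome, as a careful person would: the job done as asked, in the order asked, and still so for the second after the job is handed in, with the robot touching nothing.
It also fails if it takes over 70 s, if anything falls off the work surface, if the arm or the gripper's body presses on something with over 40 N, if the wrist force passes 120 N, or if a joint passes its speed limit or range.

## Working session

There is one attempt and no reset: what is moved stays moved. The work goes in short steps, Python scripts to look and compute and a tool call to move; the robot and the scene stay as the last step left them, time stands still between calls to the robot, and variables do not carry over. Pictures are saved under pics/ and viewed, about 8 in all and at most 12, crops included, and the job is handed in when it is done.

Besides the shell and the picture viewer there is one more tool, called after "Emit:" as name(argument=value, ...), one argument or row to a line, values as JSON. play_rows: Moves the arm, as the interface text tells. Its arguments: {"type":"object","properties":{"steps":{"type":"array","items":{"type":"object","properties":{"claw":{"type":"number"},"dp":{"type":"array","items":{"type":"number"}},"angular":{"type":"array","items":{"type":"number"}}}}},"force":{"type":"number"}},"required":["steps"]}

```bash
mkdir -p pics
cat > h.py <<'E'
import numpy as np, cv2
from workcell import env
def snap(name,f):
    im,d=env.read_camera(name); cv2.imwrite(f'pics/{f}.png',im[:,:,::-1]); np.save(f'pics/{f}.npy',d); return im,d
def ray(name,u,v):
    c=env.calibration(name); p=np.array([(u-c['cx'])/c['fx'],(v-c['cy'])/c['fy']]); q=p.copy()
    for _ in range(20): q=p/(1+c['k1']*(q@q))
    T=np.array(c['world_from_camera']); return T[:3,3],T[:3,:3]@np.array([q[0],q[1],1])
def atz(name,u,v,z):
    o,r=ray(name,u,v); return o+r*(z-o[2])/r[2]
def proj(name,P):
    c=env.calibration(name);T=np.array(c['world_from_camera']); p=(np.asarray(P)-T[:3,3])@T[:3,:3]
    q=p[:,:2]/p[:,2:]; q=q*(1+c['k1']*(q**2).sum(1,keepdims=True)); return q*[c['fx'],c['fy']]+[c['cx'],c['cy']]
E
python3 - <<'E'
from h import *
for n in('top','side'):
    im,d=snap(n,n+'0'); c=env.calibration(n); print(n,c['fx'],c['k1'],np.round(c['world_from_camera'],3).tolist())
print(env.get_state())
E
```

```text
top 542.2257885641473 -0.006721482299254437 [[0.003, -0.995, 0.099, 0.472], [-1.0, -0.002, 0.004, -0.013], [-0.004, -0.099, -0.995, 1.54], [0.0, 0.0, 0.0, 1.0]]
side 490.61615707294004 -0.07147622043374903 [[-0.96, -0.193, 0.201, 0.361], [-0.278, 0.697, -0.661, 0.794], [-0.013, -0.691, -0.723, 0.929], [0.0, 0.0, 0.0, 1.0]]
{'clock': 0.1, 'joint_pos': array([-1.26160561e+00,  3.13939205e-01,  4.51390753e-02,  1.30361493e+00,
        3.19981076e-07,  1.43119823e+00]), 'qvel': array([ 5.97567490e-04, -8.20819683e-04,  7.18616291e-04, -8.68436394e-05,
       -1.44526696e-04, -2.09597221e-03]), 'tau': array([ 3.21976819e-03, -4.81725883e+01,  2.99243778e+01,  1.26943504e-02,
       -8.41667497e-05,  3.59294802e-06]), 'tcp_pos': array([ 0.24933941, -0.51765356,  0.23850914]), 'orientation': array([-8.06471330e-04,  9.74928721e-01,  2.22515918e-01, -6.83896088e-05]), 'wrist_force': array([-0.09670647,  0.27276187,  0.59130842]), 'ft_torque': array([ 0.0179919 , -0.03665487,  0.00231884]), 'finger_gap': 0.08550058781974365}
```

View pics/top0.png

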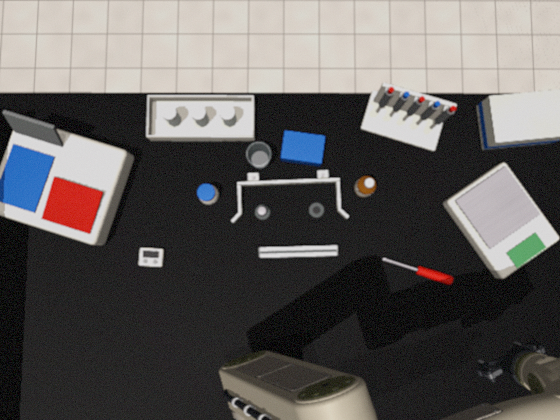

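The top view shows the rail at about (298,252) and the bay's back wall along row 181. The post looks to be at (262,212) and the flush disc at (316,210). I'll enlarge this area.

Run:
```python
import cv2
im=cv2.imread('pics/top0.png')[160:270,220:360]
cv2.imwrite('pics/c1.png',cv2.resize(im,None,fx=5.4,fy=5.4,interpolation=cv2.INTER_CUBIC))
```

```text
(no output)
```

View pics/c1.png

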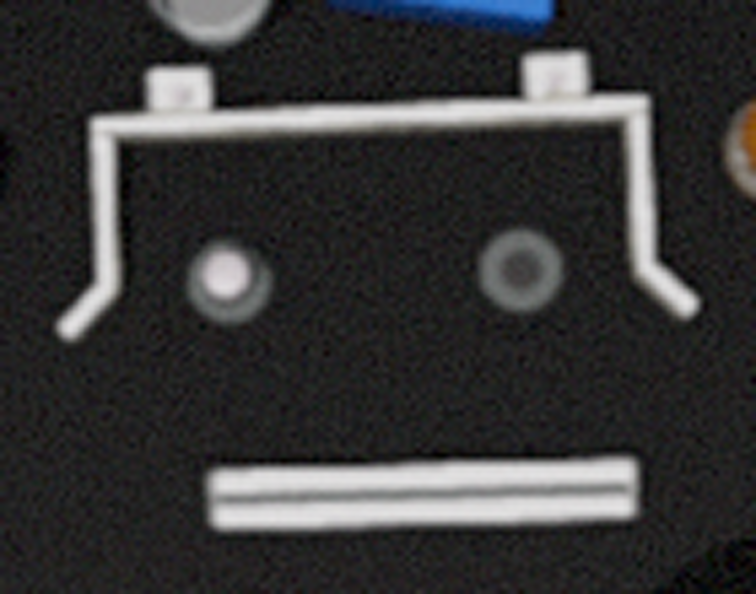

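View pics/side0.png

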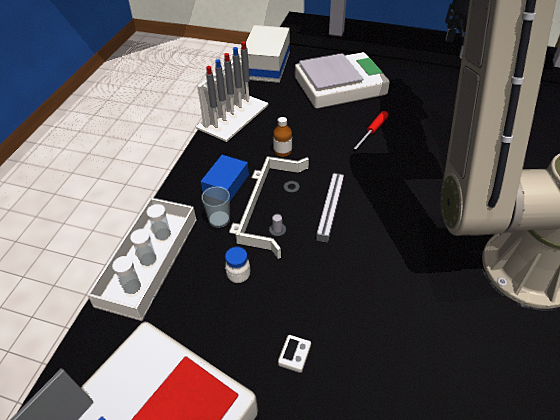

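Left post and right disc are confirmed: the post's light top is at crop (226,275) and the disc at (520,270). The side view shows the same layout. Next I'll fit the poses.

Run:
```python
from h import *
def W(x,y,z): return atz('top',(x+.5)/5.4+220-.5,(y+.5)/5.4+160-.5,z)
# bay model pts: outer top corners, post top, disc, cheek tops mid-line
A=[((8,143),(90,118),.035),((8,-143),(650,95),.035),((-77,77),(226,275),.045),((-77,-77),(520,270),0)]
M=np.array([a[0] for a in A])/1000; P=np.array([W(*a[1],a[2])[:2] for a in A]); print(P.round(4))
m,p=M.mean(0),P.mean(0); U,S,Vt=np.linalg.svd((M-m).T@(P-p)); R=(U@Vt).T; t=p-R@m
print('bay',t,np.degrees(np.arctan2(R[1,0],R[0,0])),'res mm',((P-(M@R.T+t))*1000).round(1))
c=[W(*q,.025)[:2] for q in((208,468),(638,458),(638,518),(212,530))]
c=np.array(c);print('rail',c.round(4),c.mean(0),np.linalg.norm(c[0]-c[1]),np.linalg.norm(c[0]-c[3]))
d=c[0]+c[3]-c[1]-c[2];print('rail yaw (y axis)',np.degrees(np.arctan2(-d[0],d[1])), 'rail in bay', R.T@(c.mean(0)-t))
for n,q,z in(('bottle',(366,184),.115),('jar',(207,192),.07)): print(n,R.T@(atz('top',*q,z)[:2]-t))
```

```text
[[ 0.6871  0.1134]
 [ 0.6998 -0.1773]
 [ 0.6045  0.0419]
 [ 0.6116 -0.1117]]
bay [ 0.68520129 -0.03194496] 2.4598251783368057 res mm [[ 0.   2.1]
 [ 0.4 -2.8]
 [-0.4  0.2]
 [-0.   0.5]]
rail [[ 0.5063  0.0513]
 [ 0.512  -0.1706]
 [ 0.4812 -0.1704]
 [ 0.4744  0.0491]] [ 0.49346738 -0.06014312] 0.22202628608105426 0.03193470767975802
rail yaw (y axis) 1.6208340264484193 rail in bay [-0.19276747 -0.01994317]
bottle [-0.02441794 -0.20458877]
jar [-0.02285966  0.22325917]
```

The bay yaw is 2.46°. The rail lies at bay (-193,-20) mm, nearly parallel to the wall. The post is on the +y side, so the +y end has to go in first.

Plan:
1. Push the left half forward to slant the rail about 30°.
2. Push along its length at the right end, so the left end goes behind the post.
3. Swing the right end in.

First I'll align the tool with the bay axes and close the fingers.

Emit:
play_rows(
  steps=[
    {"claw": 255,"dp": [0,0,0],"angular": [0,0,5.8]},
    {"claw": 255,"dp": [0,0,0],"angular": [0,0,5.8]},
    {"claw": 255,"dp": [0,0,0],"angular": [0,0,5.8]},
    {"claw": 255,"dp": [0,0,0],"angular": [0,0,5.8]},
    {"claw": 255,"dp": [0.0135,-0.03,0],"angular": [0,0,0]},
    {"claw": 255,"dp": [0.0135,-0.03,0],"angular": [0,0,0]},
    {"claw": 255,"dp": [0.0135,-0.03,0],"angular": [0,0,0]},
    {"claw": 255,"dp": [0.0135,-0.03,0],"angular": [0,0,0]},
  ],
)

```text
clock: 0.77
tcp_pos: [0.2982, -0.3944, 0.2387]
orientation: [-0.001, 1.0, 0.021, -0.0]
wrist_force: [1.3, 0.2, -0.8]
finger_gap: 0.0002
```

Emit:
play_rows(
  steps=[
    {"claw": 255,"dp": [0.0135,-0.03,0],"angular": [0,0,0]},
    {"claw": 255,"dp": [0.0135,-0.03,0],"angular": [0,0,0]},
    {"claw": 255,"dp": [0.0135,-0.03,0],"angular": [0,0,0]},
    {"claw": 255,"dp": [0.0135,-0.03,0],"angular": [0,0,0]},
    {"claw": 255,"dp": [0.0135,-0.03,0],"angular": [0,0,0]},
    {"claw": 255,"dp": [0.0135,-0.03,0],"angular": [0,0,0]},
    {"claw": 255,"dp": [0.0135,-0.03,0],"angular": [0,0,0]},
    {"claw": 255,"dp": [0.0135,-0.03,0],"angular": [0,0,0]},
  ],
)

```text
clock: 1.43
tcp_pos: [0.3956, -0.1497, 0.2391]
orientation: [-0.0, 1.0, 0.022, -0.0]
wrist_force: [0.0, -0.0, 0.5]
finger_gap: 0.0
```

```bash
cat >> h.py <<'E'
a=np.radians(2.46);R=np.array([[np.cos(a),-np.sin(a)],[np.sin(a),np.cos(a)]]);t=np.array([.6852,-.0319])
def st():
    s=env.get_state();q=s['orientation'];p=s['tcp_pos'];print('t',round(s['clock'],2),'bay xy mm',((R.T@(p[:2]-t))*1000).round(1),'z',p[2].round(4),'toolx yaw rel bay',round(np.degrees(2*np.arctan2(q[2],q[1]))-2.46,2),'tilt q',q[[0,3]].round(4),'F',s['wrist_force'].round(1),'gap',round(s['finger_gap'],4),'j',s['joint_pos'].round(2))
E
python3 -c "
from h import *
st()"
```

```text
t 1.43 bay xy mm [-294.4 -105.2] z 0.2391 toolx yaw rel bay 0.04 tilt q [-0.0001 -0.0001] F [ 0.  -0.   0.5] gap 0.0 j [-0.55  0.02 -0.31  1.24 -0.    2.55]
```

Joint 6 nears its limit in this yaw, so I'll turn the tool back 90°. Tool x then lies along bay +y and tool y along bay +x.

Emit:
play_rows(
  steps=[
    {"claw": 255,"dp": [0,0,0],"angular": [0,0,-7]},
    {"claw": 255,"dp": [0,0,0],"angular": [0,0,-7]},
    {"claw": 255,"dp": [0,0,0],"angular": [0,0,-7]},
    {"claw": 255,"dp": [0,0,0],"angular": [0,0,-7]},
    {"claw": 255,"dp": [0,0,0],"angular": [0,0,-7]},
    {"claw": 255,"dp": [0,0,0],"angular": [0,0,-7]},
    {"claw": 255,"dp": [0,0,0],"angular": [0,0,-7]},
    {"claw": 255,"dp": [0,0,0],"angular": [0,0,-7]},
  ],
)

```text
clock: 2.1
tcp_pos: [0.3952, -0.1511, 0.2389]
orientation: [-0.0, 0.871, 0.491, -0.0]
wrist_force: [0.2, -0.3, 0.1]
finger_gap: 0.0
```

Emit:
play_rows(
  steps=[
    {"claw": 255,"dp": [0,0,0],"angular": [0,0,-7]},
    {"claw": 255,"dp": [0,0,0],"angular": [0,0,-7]},
    {"claw": 255,"dp": [0,0,0],"angular": [0,0,-7]},
    {"claw": 255,"dp": [0,0,0],"angular": [0,0,-7]},
    {"claw": 255,"dp": [0,0,0],"angular": [0,0,-6]},
    {"claw": 255,"dp": [0.03,0.0125,0.02],"angular": [0,0,0]},
    {"claw": 255,"dp": [0.03,0.0125,0.02],"angular": [0,0,0]},
    {"claw": 255,"dp": [0.03,0.0125,0.02],"angular": [0,0,0]},
  ],
)

```text
clock: 2.77
tcp_pos: [0.4293, -0.0592, 0.1787]
orientation: [0.0, 0.692, 0.722, 0.0]
wrist_force: [0.5, -0.5, -0.5]
finger_gap: 0.0001
```

Emit:
play_rows(
  steps=[
    {"claw": 255,"dp": [0.018,0.006,0.025],"angular": [0,0,0]},
    {"claw": 255,"dp": [0.018,0.006,0.025],"angular": [0,0,0]},
    {"claw": 255,"dp": [0,0,0.03],"angular": [0,0,0]},
    {"claw": 255,"dp": [0,0,0.03],"angular": [0,0,0]},
    {"claw": 255,"dp": [0,0,0.025],"angular": [0,0,0]},
    {"claw": 255,"dp": [0,0,0.018],"angular": [0,0,0]},
    {"claw": 255,"dp": [0,0,0.011],"angular": [0,0,0]},
    {"claw": 255,"dp": [0,0,0],"angular": [0,0,0]},
  ],
)

```text
clock: 3.43
tcp_pos: [0.4369, -0.0227, 0.0127]
orientation: [-0.002, 0.691, 0.722, -0.001]
wrist_force: [-0.1, -0.1, 0.2]
finger_gap: 0.0003
```

```bash
python3 -c "
from h import *
st()"
```

```text
t 3.43 bay xy mm [-247.7   19.9] z 0.0127 toolx yaw rel bay 90.06 tilt q [-0.0024 -0.0014] F [-0.1 -0.1  0.2] gap 0.0003 j [-0.24  0.27 -0.64  0.67 -0.    1.29]
```

Emit:
play_rows(
  steps=[
    {"claw": 255,"dp": [0,0.012,0],"angular": [0,0,0]},
    {"claw": 255,"dp": [0,0.009,0],"angular": [0,0,0]},
    {"claw": 255,"dp": [0,0.009,0],"angular": [0,0,0]},
    {"claw": 255,"dp": [0,0.009,0],"angular": [0,0,0]},
    {"claw": 255,"dp": [0,0.009,0],"angular": [0,0,0]},
    {"claw": 255,"dp": [0,0.009,0],"angular": [0,0,0]},
    {"claw": 255,"dp": [0,0.009,0],"angular": [0,0,0]},
    {"claw": 255,"dp": [0,0.004,0],"angular": [0,0,0]},
  ],
)

```text
clock: 4.1
tcp_pos: [0.5113, -0.0203, 0.0155]
orientation: [0.001, 0.691, 0.723, 0.0]
wrist_force: [-1.6, -0.3, 1.4]
finger_gap: -0.0002
```

```bash
python3 -c "
from h import *
st(); snap('side','side1'); im,d=snap('top','top1')
cv2.imwrite('pics/c2.png',cv2.resize(cv2.hconcat([im[160:270,220:360,::-1].copy()]),None,fx=5.4,fy=5.4,interpolation=cv2.INTER_CUBIC))
s=cv2.imread('pics/side1.png')[120:290,190:390]; cv2.imwrite('pics/s2.png',cv2.resize(s,None,fx=3.5,fy=3.5,interpolation=cv2.INTER_CUBIC))"
```

```text
t 4.1 bay xy mm [-173.3   19. ] z 0.0155 toolx yaw rel bay 90.06 tilt q [0.0007 0.0005] F [-1.6 -0.3  1.4] gap -0.0002 j [-0.2   0.37 -0.46  0.73  0.    1.33]
```

View pics/c2.png

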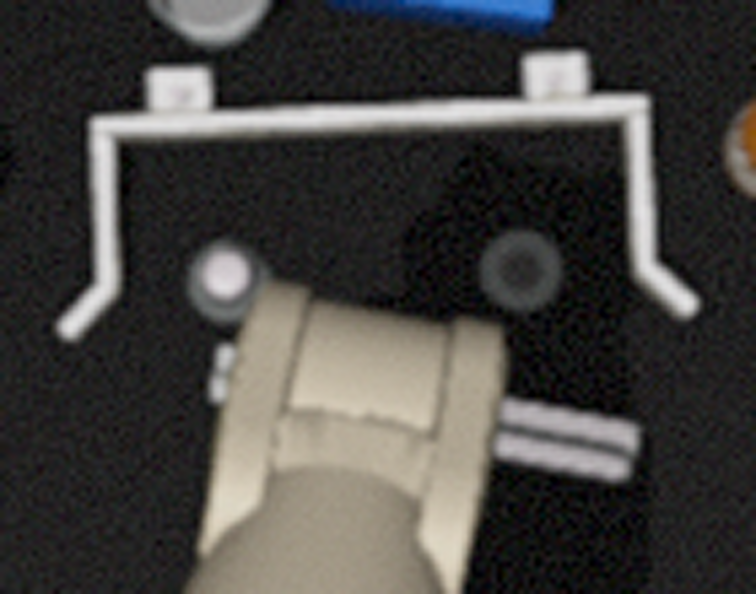

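The rail is slanted about 13° with its right end at about (634,453). Its left end, about (219,373), would run into the post, so the rail must go about 50 mm to the right. I'll compute the exact pose.

```bash
cat >> h.py <<'E'
def Wb(x,y,z): return R.T@(atz('top',(x+.5)/5.4+220-.5,(y+.5)/5.4+160-.5,z)[:2]-t)*1000
def ends(l,r,z=.025):
    l,r=Wb(*l,z),Wb(*r,z);d=l-r;th=np.degrees(np.arctan2(d[0],d[1]));print('L',l.round(1),'R',r.round(1),'len',np.linalg.norm(d).round(1),'th',th.round(1),'C',((l+r)/2).round(1))
E
python3 -c "
from h import *
ends((219,373),(634,453))"
```

```text
L [-126.4   83.4] R [-176.3 -129.2] len 218.4 th 13.2 C [-151.4  -22.9]
```

Emit:
play_rows(
  steps=[
    {"claw": 255,"dp": [0,-0.012,0],"angular": [0,0,0]},
    {"claw": 255,"dp": [0,0,-0.03],"angular": [0,0,0]},
    {"claw": 255,"dp": [0,0,-0.035],"angular": [0,0,0]},
    {"claw": 255,"dp": [0.025,0.017,0],"angular": [0,0,0]},
    {"claw": 255,"dp": [0.025,0.017,0],"angular": [0,0,0]},
    {"claw": 255,"dp": [0.025,0.017,0],"angular": [0,0,0]},
    {"claw": 255,"dp": [0.025,0.017,0],"angular": [0,0,0]},
    {"claw": 255,"dp": [0,0,0],"angular": [0,0,7]},
  ],
)

```text
clock: 4.87
tcp_pos: [0.5648, 0.086, 0.0809]
orientation: [0.001, 0.733, 0.68, 0.003]
wrist_force: [0.4, 0.5, 1.0]
finger_gap: -0.0002
```

Emit:
play_rows(
  steps=[
    {"claw": 255,"dp": [0,0,0.02],"angular": [0,0,6]},
    {"claw": 255,"dp": [0,0,0.025],"angular": [0,0,0]},
    {"claw": 255,"dp": [0,0,0.015],"angular": [0,0,0]},
    {"claw": 255,"dp": [0,0,0.008],"angular": [0,0,0]},
    {"claw": 255,"dp": [-0.01,0,0],"angular": [0,0,0]},
    {"claw": 255,"dp": [-0.01,0,0],"angular": [0,0,0]},
    {"claw": 255,"dp": [-0.009,0,0],"angular": [0,0,0]},
    {"claw": 255,"dp": [-0.009,0,0],"angular": [0,0,0]},
  ],
)

```text
clock: 5.53
tcp_pos: [0.5549, 0.0436, 0.0135]
orientation: [0.001, 0.769, 0.639, 0.001]
wrist_force: [0.8, 1.9, -1.8]
finger_gap: -0.0002
```

Emit:
play_rows(
  steps=[
    {"claw": 255,"dp": [-0.009,0,0],"angular": [0,0,0]},
    {"claw": 255,"dp": [-0.009,0,0],"angular": [0,0,0]},
    {"claw": 255,"dp": [-0.009,0,0],"angular": [0,0,0]},
    {"claw": 255,"dp": [-0.009,0,0],"angular": [0,0,0]},
    {"claw": 255,"dp": [-0.006,0,0],"angular": [0,0,0]},
    {"claw": 255,"dp": [0,0,0],"angular": [0,0,0]},
    {"claw": 255,"dp": [0.015,0,0],"angular": [0,0,0]},
    {"claw": 255,"dp": [0.02,0,0],"angular": [0,0,0]},
  ],
)

```text
clock: 6.2
tcp_pos: [0.552, 0.0361, 0.0118]
orientation: [0.0, 0.77, 0.638, -0.001]
wrist_force: [0.0, -0.1, -0.5]
finger_gap: -0.0003
```

```bash
python3 -c "
from h import *
st(); im,d=snap('top','top2')
cv2.imwrite('pics/c3.png',cv2.resize(im[160:270,220:360,::-1].copy(),None,fx=5.4,fy=5.4,interpolation=cv2.INTER_CUBIC))"
```

```text
t 6.2 bay xy mm [-130.1   73.7] z 0.0118 toolx yaw rel bay 76.85 tilt q [ 0.0003 -0.0013] F [ 0.  -0.1 -0.5] gap -0.0003 j [-0.08  0.45 -0.36  0.77 -0.    1.68]
```

View pics/c3.png

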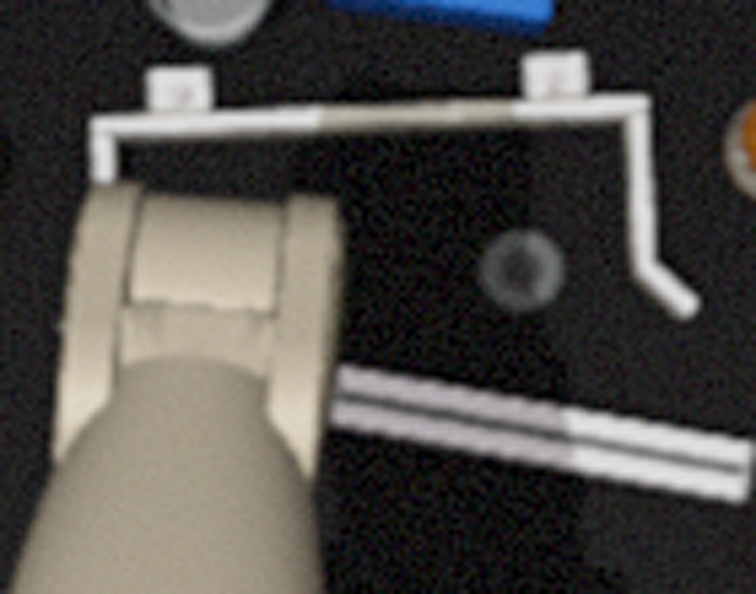

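Emit:
play_rows(
  steps=[
    {"claw": 255,"dp": [0,-0.0215,0],"angular": [0,0,0]},
    {"claw": 255,"dp": [0,-0.0215,0],"angular": [0,0,0]},
    {"claw": 255,"dp": [0,0,0],"angular": [0,0,0]},
    {"claw": 255,"dp": [-0.024,0,0],"angular": [0,0,0]},
    {"claw": 255,"dp": [-0.023,0,0],"angular": [0,0,0]},
    {"claw": 255,"dp": [-0.023,0,0],"angular": [0,0,0]},
    {"claw": 255,"dp": [-0.023,0,0],"angular": [0,0,0]},
    {"claw": 255,"dp": [0,0,0],"angular": [0,0,0]},
  ],
)

```text
clock: 6.92
tcp_pos: [0.493, -0.0493, 0.012]
orientation: [0.001, 0.77, 0.638, -0.001]
wrist_force: [0.7, -0.9, -0.3]
finger_gap: 0.0
```

Emit:
play_rows(
  steps=[
    {"claw": 255,"dp": [0,0.009,0],"angular": [0,0,0]},
    {"claw": 255,"dp": [0,0.009,0],"angular": [0,0,0]},
    {"claw": 255,"dp": [0,0.009,0],"angular": [0,0,0]},
    {"claw": 255,"dp": [0,0.009,0],"angular": [0,0,0]},
    {"claw": 255,"dp": [0,0.009,0],"angular": [0,0,0]},
    {"claw": 255,"dp": [0,0.009,0],"angular": [0,0,0]},
    {"claw": 255,"dp": [0,0.007,0],"angular": [0,0,0]},
    {"claw": 255,"dp": [0,0,0],"angular": [0,0,0]},
  ],
)

```text
clock: 7.58
tcp_pos: [0.5559, -0.0571, 0.0124]
orientation: [0.001, 0.769, 0.64, 0.001]
wrist_force: [-0.2, -0.1, 0.5]
finger_gap: 0.0
```

Emit:
play_rows(
  steps=[
    {"claw": 255,"dp": [0,-0.02,0],"angular": [0,0,0]},
    {"claw": 255,"dp": [-0.02,-0.03,0],"angular": [0,0,0]},
    {"claw": 255,"dp": [-0.025,-0.03,0],"angular": [0,0,0]},
    {"claw": 255,"dp": [-0.025,-0.03,0],"angular": [0,0,0]},
    {"claw": 255,"dp": [-0.025,-0.02,-0.01],"angular": [0,0,0]},
    {"claw": 255,"dp": [-0.025,-0.01,-0.03],"angular": [0,0,0]},
    {"claw": 255,"dp": [-0.025,0,-0.02],"angular": [0,0,0]},
    {"claw": 255,"dp": [0,0,0],"angular": [0,0,0]},
  ],
)

```text
clock: 8.25
tcp_pos: [0.3917, -0.1792, 0.0765]
orientation: [0.005, 0.77, 0.638, 0.001]
wrist_force: [1.3, -0.7, 0.5]
finger_gap: 0.0001
```

```bash
python3 -c "
from h import *
st(); im,d=snap('top','top3')
cv2.imwrite('pics/c4.png',cv2.resize(im[160:280,220:380,::-1].copy(),None,fx=5,fy=5,interpolation=cv2.INTER_CUBIC))"
```

```text
t 8.25 bay xy mm [-299.5 -134.6] z 0.0765 toolx yaw rel bay 76.82 tilt q [0.0049 0.0006] F [ 1.3 -0.7  0.5] gap 0.0001 j [-0.61  0.16 -0.59  0.82 -0.    1.14]
```

View pics/c4.png

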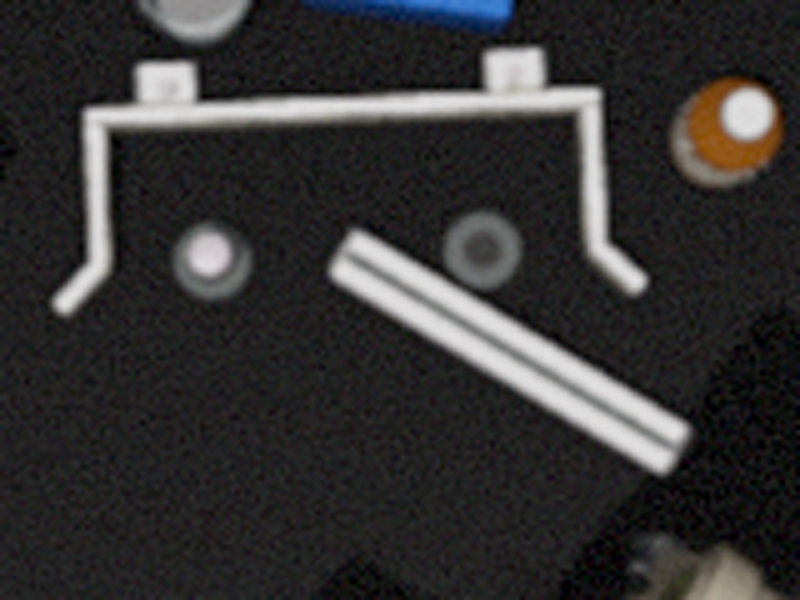

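The rail is fully visible, slanted about 31°. Its left end is at crop (341,248) and its right end at (679,453). The right lip is clear.

```bash
python3 -c "
from h import *
def Wb(x,y,z): return R.T@(atz('top',(x+.5)/5+220-.5,(y+.5)/5+160-.5,z)[:2]-t)*1000
import h; h.Wb=Wb
ends((341,248),(679,453))
print(Wb(210,253,.045),Wb(482,250,0),Wb(104,128,.035),Wb(580,106,.035))"
```

```text
L [-74.9   3.8] R [-197.  -179.5] len 220.2 th 33.7 C [-136.   -87.8]
[-76.54261262  76.7397607 ] [-77.03423287 -76.87756212] [ -2.98584511 133.80481998] [  -1.40827711 -133.141319  ]
```

Emit:
play_rows(
  steps=[
    {"claw": 255,"dp": [0,0,0],"angular": [0,0,7]},
    {"claw": 255,"dp": [0,0,0],"angular": [0,0,7]},
    {"claw": 255,"dp": [0,0,0],"angular": [0,0,6.5]},
    {"claw": 255,"dp": [-0.001,0.0275,0],"angular": [0,0,0]},
    {"claw": 255,"dp": [-0.001,0.0275,0],"angular": [0,0,0]},
    {"claw": 255,"dp": [-0.001,0.0275,0],"angular": [0,0,0]},
    {"claw": 255,"dp": [-0.001,0.0275,0],"angular": [0,0,0]},
    {"claw": 255,"dp": [0,0,0.02],"angular": [0,0,0]},
  ],
)

```text
clock: 8.97
tcp_pos: [0.4895, -0.2382, 0.055]
orientation: [0.006, 0.87, 0.493, 0.003]
wrist_force: [1.6, -1.5, 0.4]
finger_gap: 0.0002
```

```bash
python3 -c "
from h import *
st()"
```

```text
t 8.97 bay xy mm [-204.4 -197.8] z 0.055 toolx yaw rel bay 56.59 tilt q [0.0055 0.0028] F [ 1.6 -1.5  0.4] gap 0.0002 j [-0.6   0.37 -0.35  0.84  0.    1.51]
```

Emit:
play_rows(
  steps=[
    {"claw": 255,"dp": [-0.006,-0.004,0],"angular": [0,0,0]},
    {"claw": 255,"dp": [0,0,0.025],"angular": [0,0,0]},
    {"claw": 255,"dp": [0,0,0.017],"angular": [0,0,0]},
    {"claw": 255,"dp": [0,0,0],"angular": [0,0,0]},
    {"claw": 255,"dp": [0.008,0,0],"angular": [0,0,0]},
    {"claw": 255,"dp": [0.008,0,0],"angular": [0,0,0]},
    {"claw": 255,"dp": [0.008,0,0],"angular": [0,0,0]},
    {"claw": 255,"dp": [0.008,0,0],"angular": [0,0,0]},
  ],
)

```text
clock: 9.63
tcp_pos: [0.4916, -0.2084, 0.0102]
orientation: [-0.0, 0.87, 0.493, -0.0]
wrist_force: [-1.0, -0.9, -0.7]
finger_gap: 0.0
```

Emit:
play_rows(
  steps=[
    {"claw": 255,"dp": [0.008,0,0],"angular": [0,0,0]},
    {"claw": 255,"dp": [0.008,0,0],"angular": [0,0,0]},
    {"claw": 255,"dp": [0.008,0,0],"angular": [0,0,0]},
    {"claw": 255,"dp": [0.008,0,0],"angular": [0,0,0]},
    {"claw": 255,"dp": [0.008,0,0],"angular": [0,0,0]},
    {"claw": 255,"dp": [0.008,0,0],"angular": [0,0,0]},
    {"claw": 255,"dp": [0,0,0],"angular": [0,0,0]},
    {"claw": 255,"dp": [0,0,0],"angular": [0,0,0]},
  ],
)

```text
clock: 10.3
tcp_pos: [0.5169, -0.1679, 0.0104]
orientation: [0.0, 0.87, 0.493, 0.0]
wrist_force: [0.4, 0.7, 0.4]
finger_gap: 0.0
```

```bash
python3 -c "
from h import *
st(); im,d=snap('top','top4')
cv2.imwrite('pics/c5.png',cv2.resize(im[160:280,220:380,::-1].copy(),None,fx=5,fy=5,interpolation=cv2.INTER_CUBIC))"
```

```text
t 10.3 bay xy mm [-174.  -128.7] z 0.0104 toolx yaw rel bay 56.62 tilt q [0.0001 0.0003] F [0.4 0.7 0.4] gap 0.0 j [-0.46  0.43 -0.39  0.75  0.    1.65]
```

View pics/c5.png

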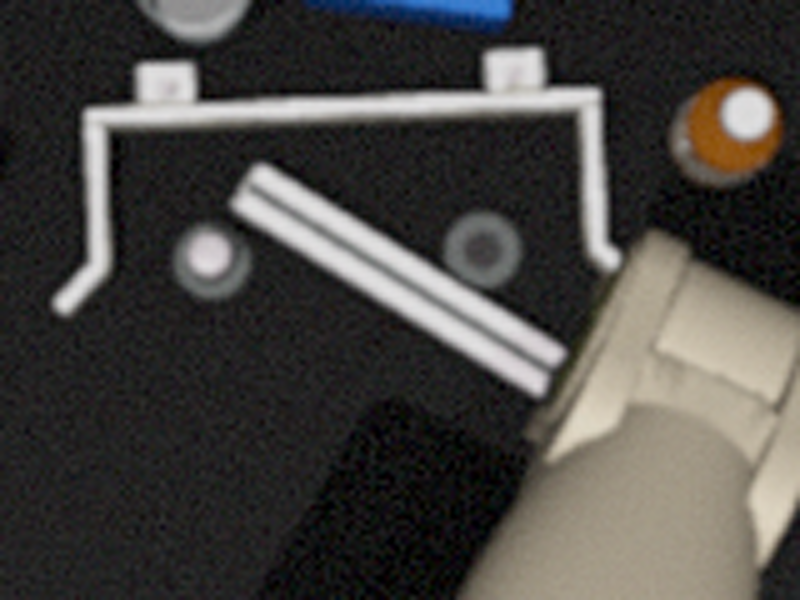

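The left end is straight and entering behind the post at crop (245,182). I'll push about 45 mm more, then back off.

Emit:
play_rows(
  steps=[
    {"claw": 255,"dp": [0.006,0,0],"angular": [0,0,0]},
    {"claw": 255,"dp": [0.007,0,0],"angular": [0,0,0]},
    {"claw": 255,"dp": [0.007,0,0],"angular": [0,0,0]},
    {"claw": 255,"dp": [0.007,0,0],"angular": [0,0,0]},
    {"claw": 255,"dp": [0.007,0,0],"angular": [0,0,0]},
    {"claw": 255,"dp": [0.007,0,0],"angular": [0,0,0]},
    {"claw": 255,"dp": [0.004,0,0],"angular": [0,0,0]},
    {"claw": 255,"dp": [0,0,0],"angular": [0,0,0]},
  ],
)

```text
clock: 11.02
tcp_pos: [0.5402, -0.1289, 0.0103]
orientation: [-0.0, 0.87, 0.493, 0.0]
wrist_force: [-0.1, 0.4, -0.3]
finger_gap: -0.0002
```

```bash
python3 -c "
from h import *
st()"
```

```text
t 11.02 bay xy mm [-149.   -90.7] z 0.0103 toolx yaw rel bay 56.63 tilt q [-0.      0.0004] F [-0.1  0.4 -0.3] gap -0.0002 j [-0.38  0.45 -0.36  0.76  0.    1.73]
```

Emit:
play_rows(
  steps=[
    {"claw": 255,"dp": [-0.008,0,0],"angular": [0,0,0]},
    {"claw": 255,"dp": [0,-0.022,0],"angular": [0,0,0]},
    {"claw": 255,"dp": [0,-0.022,0],"angular": [0,0,0]},
    {"claw": 255,"dp": [0,0,0],"angular": [0,0,0]},
    {"claw": 255,"dp": [0.024,0,0],"angular": [0,0,0]},
    {"claw": 255,"dp": [0.024,0,0],"angular": [0,0,0]},
    {"claw": 255,"dp": [0,0.007,0],"angular": [0,0,0]},
    {"claw": 255,"dp": [0,0.007,0],"angular": [0,0,0]},
  ],
)

```text
clock: 11.68
tcp_pos: [0.5351, -0.0798, 0.0104]
orientation: [0.0, 0.87, 0.493, 0.0]
wrist_force: [0.7, -0.4, -1.0]
finger_gap: -0.0002
```

Emit:
play_rows(
  steps=[
    {"claw": 255,"dp": [0.003,0.005,0],"angular": [0,0,0]},
    {"claw": 255,"dp": [0.003,0.005,0],"angular": [0,0,0]},
    {"claw": 255,"dp": [0.003,0.005,0],"angular": [0,0,0]},
    {"claw": 255,"dp": [0.003,0.005,0],"angular": [0,0,0]},
    {"claw": 255,"dp": [0.003,0.005,0],"angular": [0,0,0]},
    {"claw": 255,"dp": [0.003,0.005,0],"angular": [0,0,0]},
    {"claw": 255,"dp": [0.002,0.003,0],"angular": [0,0,0]},
    {"claw": 255,"dp": [0,0,0],"angular": [0,0,0]},
  ],
)

```text
clock: 12.35
tcp_pos: [0.5742, -0.0801, 0.0103]
orientation: [0.0, 0.87, 0.493, 0.0]
wrist_force: [0.6, 0.1, -0.5]
finger_gap: -0.0001
```

Emit:
play_rows(
  steps=[
    {"claw": 255,"dp": [0,-0.02,0],"angular": [0,0,0]},
    {"claw": 255,"dp": [-0.022,-0.025,0],"angular": [0,0,0]},
    {"claw": 255,"dp": [-0.025,-0.025,0],"angular": [0,0,0]},
    {"claw": 255,"dp": [-0.03,-0.025,0],"angular": [0,0,0]},
    {"claw": 255,"dp": [-0.03,-0.025,-0.02],"angular": [0,0,0]},
    {"claw": 255,"dp": [-0.03,-0.02,-0.02],"angular": [0,0,0]},
    {"claw": 255,"dp": [-0.02,0,-0.02],"angular": [0,0,0]},
    {"claw": 255,"dp": [0,0,0],"angular": [0,0,0]},
  ],
)

```text
clock: 13.02
tcp_pos: [0.374, -0.1445, 0.0725]
orientation: [0.003, 0.871, 0.491, 0.001]
wrist_force: [1.6, -0.6, 0.6]
finger_gap: 0.0001
```

```bash
python3 -c "
from h import *
st(); im,d=snap('top','top5')
cv2.imwrite('pics/c6.png',cv2.resize(im[160:280,220:380,::-1].copy(),None,fx=5,fy=5,interpolation=cv2.INTER_CUBIC))"
```

```text
t 13.02 bay xy mm [-315.7  -99.2] z 0.0725 toolx yaw rel bay 56.37 tilt q [0.0027 0.001 ] F [ 1.6 -0.6  0.6] gap 0.0001 j [-0.57  0.11 -0.66  0.8  -0.    1.55]
```

View pics/c6.png

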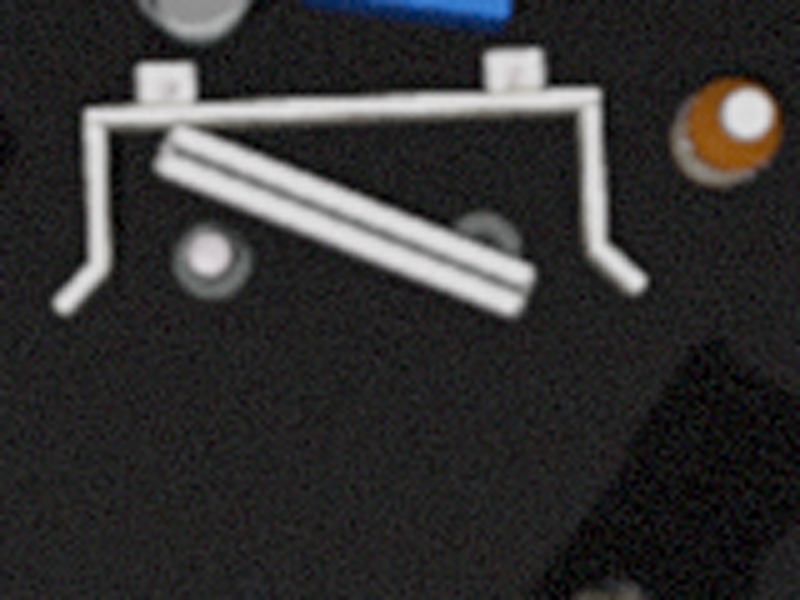

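The left end is behind the post at crop (167,143) and the right end is at (525,295), slanted about 25°. I'll push a little more to the left along the rail, then swing the right end in.

```bash
python3 -c "
from h import *
import h
def Wb(x,y,z): return R.T@(atz('top',(x+.5)/5+220-.5,(y+.5)/5+160-.5,z)[:2]-t)*1000
h.Wb=Wb
ends((167,143),(525,295))
r=Wb(525,295,.025);l=Wb(167,143,.025);u=(l-r)/np.linalg.norm(l-r);n=np.array([u[1],-u[0]])
th=np.degrees(np.arctan2(u[0],u[1]))
tgt=r-24*u; s=env.get_state();p=R.T@(s['tcp_pos'][:2]-t)*1000
print('turn',56.4-(90-th),'tgt',tgt,'du,dn',(tgt-p)@u,(tgt-p)@n)"
```

```text
L [-11.6  99.3] R [-105.5  -98. ] len 218.6 th 25.4 C [-58.5   0.6]
turn -8.151699260893729 tgt [-115.79094358 -119.72023588] du,dn 66.3355561716466 188.60072478123297
```

Emit:
play_rows(
  steps=[
    {"claw": 255,"dp": [0,0,0],"angular": [0,0,-4.1]},
    {"claw": 255,"dp": [0,0,0],"angular": [0,0,-4.1]},
    {"claw": 255,"dp": [0.011,0.0314,0],"angular": [0,0,0]},
    {"claw": 255,"dp": [0.011,0.0314,0],"angular": [0,0,0]},
    {"claw": 255,"dp": [0.011,0.0314,0],"angular": [0,0,0]},
    {"claw": 255,"dp": [0.011,0.0314,0],"angular": [0,0,0]},
    {"claw": 255,"dp": [0.011,0.0314,0],"angular": [0,0,0]},
    {"claw": 255,"dp": [0.011,0.0314,0],"angular": [0,0,0]},
  ],
)

```text
clock: 13.73
tcp_pos: [0.5756, -0.1528, 0.0681]
orientation: [-0.0, 0.832, 0.554, 0.0]
wrist_force: [0.2, -0.4, 0.7]
finger_gap: -0.0001
```

Emit:
play_rows(
  steps=[
    {"claw": 255,"dp": [0,0,0],"angular": [0,0,0]},
    {"claw": 255,"dp": [0,0,0],"angular": [0,0,0]},
    {"claw": 255,"dp": [0,0,0],"angular": [0,0,0]},
    {"claw": 255,"dp": [0,0,0],"angular": [0,0,0]},
    {"claw": 255,"dp": [0,0,0],"angular": [0,0,0]},
    {"claw": 255,"dp": [0,0,0],"angular": [0,0,0]},
    {"claw": 255,"dp": [0,0,0],"angular": [0,0,0]},
    {"claw": 255,"dp": [0,0,0],"angular": [0,0,0]},
  ],
)

```text
clock: 14.4
tcp_pos: [0.573, -0.1542, 0.0697]
orientation: [0.0, 0.833, 0.553, 0.0]
wrist_force: [-1.1, 0.3, -0.3]
finger_gap: 0.0003
```

```bash
python3 -c "
from h import *
st()"
```

```text
t 14.4 bay xy mm [-117.3 -117.3] z 0.0697 toolx yaw rel bay 64.73 tilt q [0.0003 0.0001] F [-1.1  0.3 -0.3] gap 0.0003 j [-0.4   0.45 -0.19  0.94 -0.    1.57]
```

Emit:
play_rows(
  steps=[
    {"claw": 255,"dp": [0,0,0.025],"angular": [0,0,0]},
    {"claw": 255,"dp": [0,0,0.022],"angular": [0,0,0]},
    {"claw": 255,"dp": [0,0,0.011],"angular": [0,0,0]},
    {"claw": 255,"dp": [0,0,0],"angular": [0,0,0]},
    {"claw": 255,"dp": [0.007,0,0],"angular": [0,0,0]},
    {"claw": 255,"dp": [0.006,0,0],"angular": [0,0,0]},
    {"claw": 255,"dp": [0.005,0,0],"angular": [0,0,0]},
    {"claw": 255,"dp": [0.005,0,0],"angular": [0,0,0]},
  ],
)

```text
clock: 15.07
tcp_pos: [0.5827, -0.1327, 0.012]
orientation: [0.001, 0.833, 0.554, -0.0]
wrist_force: [-0.1, -2.8, 0.2]
finger_gap: 0.0002
```

Emit:
play_rows(
  steps=[
    {"claw": 255,"dp": [0.004,0,0],"angular": [0,0,0]},
    {"claw": 255,"dp": [0.003,0,0],"angular": [0,0,0]},
    {"claw": 255,"dp": [0,0,0],"angular": [0,0,0]},
    {"claw": 255,"dp": [-0.01,0,0],"angular": [0,0,0]},
    {"claw": 255,"dp": [0,-0.02,0],"angular": [0,0,0]},
    {"claw": 255,"dp": [0,-0.025,0],"angular": [0,0,0]},
    {"claw": 255,"dp": [0,0,0],"angular": [0,0,0]},
    {"claw": 255,"dp": [0,0,0],"angular": [0,0,0]},
  ],
)

```text
clock: 15.73
tcp_pos: [0.5377, -0.1176, 0.0109]
orientation: [-0.001, 0.833, 0.553, -0.0]
wrist_force: [-0.2, -0.7, 0.3]
finger_gap: 0.0001
```

```bash
python3 -c "
from h import *
st(); im,d=snap('top','top6')
cv2.imwrite('pics/c7.png',cv2.resize(im[160:280,220:380,::-1].copy(),None,fx=5,fy=5,interpolation=cv2.INTER_CUBIC))"
```

```text
t 15.73 bay xy mm [-151.   -79.3] z 0.0109 toolx yaw rel bay 64.75 tilt q [-0.0011 -0.0003] F [-0.2 -0.7  0.3] gap 0.0001 j [-0.36  0.44 -0.37  0.76  0.    1.61]
```

View pics/c7.png

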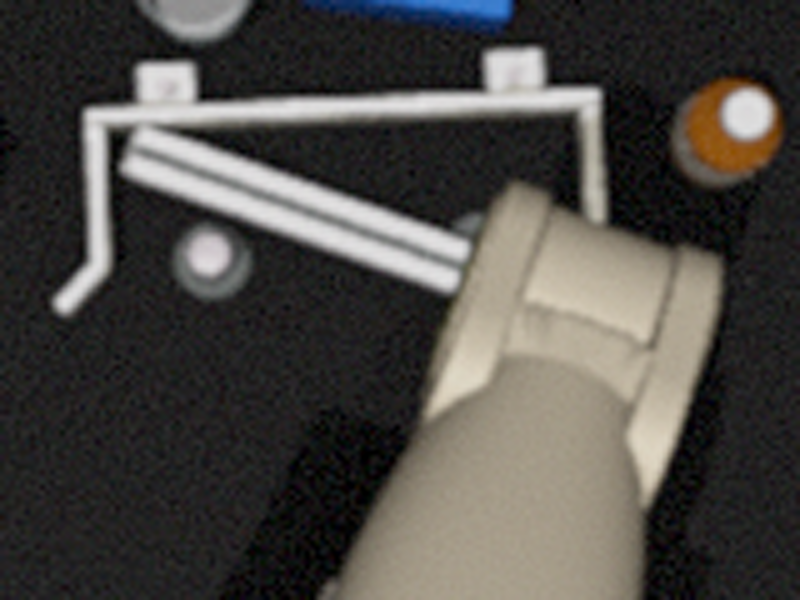

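The rail has slid about 18 mm left, with its left end now at crop (130,150) and a slant of about 23°. Next I'll square the finger to the wall and swing the right end in.

Emit:
play_rows(
  steps=[
    {"claw": 255,"dp": [0,0,0],"angular": [0,0,-6.3]},
    {"claw": 255,"dp": [0,0,0],"angular": [0,0,-6.3]},
    {"claw": 255,"dp": [0,0,0],"angular": [0,0,-6.3]},
    {"claw": 255,"dp": [0,0,0],"angular": [0,0,-6.3]},
    {"claw": 255,"dp": [0.021,0,0],"angular": [0,0,0]},
    {"claw": 255,"dp": [0,0.01,0],"angular": [0,0,0]},
    {"claw": 255,"dp": [0,0.01,0],"angular": [0,0,0]},
    {"claw": 255,"dp": [0,0.009,0],"angular": [0,0,0]},
  ],
)

```text
clock: 16.45
tcp_pos: [0.5694, -0.0963, 0.0116]
orientation: [0.001, 0.692, 0.722, 0.0]
wrist_force: [-0.9, 0.4, 0.7]
finger_gap: -0.0001
```

Emit:
play_rows(
  steps=[
    {"claw": 255,"dp": [0,0.009,0],"angular": [0,0,0]},
    {"claw": 255,"dp": [0,0.009,0],"angular": [0,0,0]},
    {"claw": 255,"dp": [0,0.009,0],"angular": [0,0,0]},
    {"claw": 255,"dp": [0,0.009,0],"angular": [0,0,0]},
    {"claw": 255,"dp": [0,0.009,0],"angular": [0,0,0]},
    {"claw": 255,"dp": [0,0.009,0],"angular": [0,0,0]},
    {"claw": 255,"dp": [0,0.008,0],"angular": [0,0,0]},
    {"claw": 255,"dp": [0,0.006,0],"angular": [0,0,0]},
  ],
)

```text
clock: 17.12
tcp_pos: [0.6366, -0.0934, 0.0112]
orientation: [0.0, 0.692, 0.722, -0.0]
wrist_force: [-0.8, -1.3, 0.3]
finger_gap: -0.0003
```

```bash
python3 -c "
from h import *
st()"
```

```text
t 17.12 bay xy mm [-51.2 -59.3] z 0.0112 toolx yaw rel bay 89.94 tilt q [ 0.0002 -0.0001] F [-0.8 -1.3  0.3] gap -0.0003 j [-0.27  0.59 -0.11  0.87 -0.    1.26]
```

Emit:
play_rows(
  steps=[
    {"claw": 255,"dp": [0,0.002,0],"angular": [0,0,0]},
    {"claw": 255,"dp": [0,0.002,0],"angular": [0,0,0]},
    {"claw": 255,"dp": [0,0.002,0],"angular": [0,0,0]},
    {"claw": 255,"dp": [0,0.001,0],"angular": [0,0,0]},
    {"claw": 255,"dp": [0,0.001,0],"angular": [0,0,0]},
    {"claw": 255,"dp": [0,0.001,0],"angular": [0,0,0]},
    {"claw": 255,"dp": [0,0,0],"angular": [0,0,0]},
    {"claw": 255,"dp": [0,0,0],"angular": [0,0,0]},
  ],
)

```text
clock: 17.78
tcp_pos: [0.6431, -0.0928, 0.0112]
orientation: [-0.001, 0.692, 0.722, -0.001]
wrist_force: [-4.9, -2.3, 2.9]
finger_gap: 0.0001
```

```bash
python3 -c "
from h import *
st()"
```

```text
t 17.78 bay xy mm [-44.7 -59. ] z 0.0112 toolx yaw rel bay 89.94 tilt q [-0.0009 -0.001 ] F [-4.9 -2.3  2.9] gap 0.0001 j [-0.27  0.6  -0.08  0.89 -0.    1.26]
```

There is 5 N of contact at the expected depth, so the right side is against the wall. Now I'll press the left half at y≈+35.

Emit:
play_rows(
  steps=[
    {"claw": 255,"dp": [0,-0.017,0],"angular": [0,0,0]},
    {"claw": 255,"dp": [0.025,0,0],"angular": [0,0,0]},
    {"claw": 255,"dp": [0.025,0,0],"angular": [0,0,0]},
    {"claw": 255,"dp": [0.025,0,0],"angular": [0,0,0]},
    {"claw": 255,"dp": [0.018,0,0],"angular": [0,0,0]},
    {"claw": 255,"dp": [0,0.006,0],"angular": [0,0,0]},
    {"claw": 255,"dp": [0,0.005,0],"angular": [0,0,0]},
    {"claw": 255,"dp": [0,0.003,0],"angular": [0,0,0]},
  ],
)

```text
clock: 18.45
tcp_pos: [0.6382, 0.0003, 0.0114]
orientation: [-0.0, 0.692, 0.722, 0.0]
wrist_force: [-3.3, 1.8, 2.3]
finger_gap: -0.0003
```

Emit:
play_rows(
  steps=[
    {"claw": 255,"dp": [0,0.001,0],"angular": [0,0,0]},
    {"claw": 255,"dp": [0,0.001,0],"angular": [0,0,0]},
    {"claw": 255,"dp": [0,0.001,0],"angular": [0,0,0]},
    {"claw": 255,"dp": [0,0.001,0],"angular": [0,0,0]},
    {"claw": 255,"dp": [0,0.001,0],"angular": [0,0,0]},
    {"claw": 255,"dp": [0,0,0],"angular": [0,0,0]},
    {"claw": 255,"dp": [0,0,0],"angular": [0,0,0]},
    {"claw": 255,"dp": [0,0,0],"angular": [0,0,0]},
  ],
)

```text
clock: 19.12
tcp_pos: [0.6407, -0.0004, 0.011]
orientation: [-0.001, 0.692, 0.721, -0.001]
wrist_force: [-6.9, 2.1, 5.1]
finger_gap: 0.0001
```

```bash
python3 -c "
from h import *
st()"
```

```text
t 19.12 bay xy mm [-43.1  33.4] z 0.011 toolx yaw rel bay 89.89 tilt q [-0.0012 -0.0013] F [-6.9  2.1  5.1] gap 0.0001 j [-0.13  0.59 -0.11  0.88 -0.    1.4 ]
```

Emit:
play_rows(
  steps=[
    {"claw": 255,"dp": [0,-0.01,0],"angular": [0,0,0]},
    {"claw": 255,"dp": [-0.02,-0.02,0],"angular": [0,0,0]},
    {"claw": 255,"dp": [-0.02,-0.03,-0.01],"angular": [0,0,0]},
    {"claw": 255,"dp": [-0.02,-0.03,-0.03],"angular": [0,0,0]},
    {"claw": 255,"dp": [-0.02,-0.03,-0.03],"angular": [0,0,0]},
    {"claw": 255,"dp": [-0.02,-0.03,-0.02],"angular": [0,0,0]},
    {"claw": 255,"dp": [-0.02,-0.03,-0.01],"angular": [0,0,0]},
    {"claw": 255,"dp": [-0.02,-0.03,0],"angular": [0,0,0]},
  ],
)

```text
clock: 19.78
tcp_pos: [0.4466, -0.1466, 0.1077]
orientation: [0.004, 0.692, 0.722, 0.001]
wrist_force: [0.3, -0.7, -0.3]
finger_gap: 0.0002
```

```bash
python3 -c "
from h import *
st(); im,d=snap('top','top7'); snap('side','side7')
a=cv2.resize(im[155:275,220:360,::-1].copy(),None,fx=5,fy=5,interpolation=cv2.INTER_CUBIC)
cv2.imwrite('pics/c8.png',a)"
```

```text
t 19.78 bay xy mm [-243.3 -104.4] z 0.1077 toolx yaw rel bay 89.91 tilt q [0.004  0.0008] F [ 0.3 -0.7 -0.3] gap 0.0002 j [-0.49  0.19 -0.45  0.92 -0.    1.04]
```

View pics/c8.png

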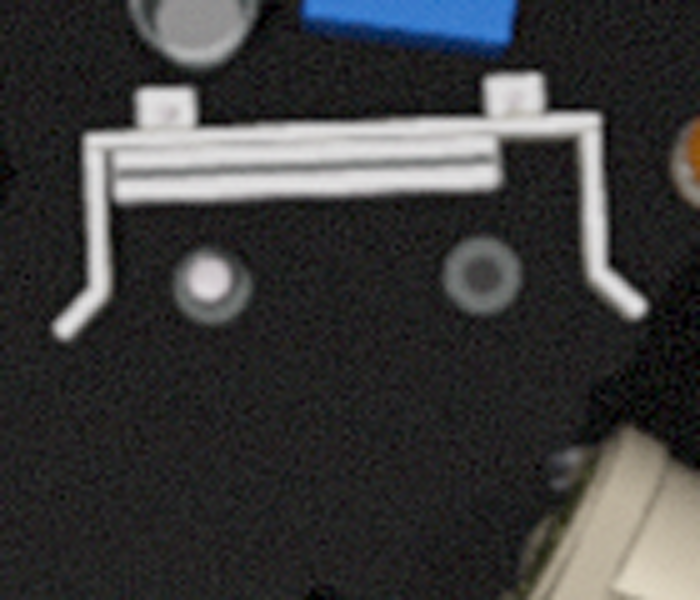

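```bash
python3 -c "
from h import *
def B(x,y,z): return (R.T@(atz('top',(x+.5)/5+220-.5,(y+.5)/5+155-.5,z)[:2]-t)*1000).round(1)
print(B(116,203,.025),B(500,188,.025),'outer wall',B(84,133,.035),B(602,113,.035))
im=cv2.imread('pics/top7.png'); g=cv2.cvtColor(im,6).astype(float)
# sub-pixel column profiles: front edge of rail and outer edge of wall
g0=cv2.cvtColor(cv2.imread('pics/top0.png'),6)
for u in range(246,320,6):
    p=g[175:206,u-1:u+2].mean(1); d=np.diff(p)
    k=np.where(p>120)[0]; f=k[-1]; fe=175+f+(p[f]-120)/(p[f]-p[f+1]); 
    w=atz('top',u,fe,.025)[:2]; print(u,round(fe,2),(R.T@(w-t)*1000).round(1),end=' | ')
s=cv2.imread('pics/side7.png')[140:270,200:330]; cv2.imwrite('pics/s8.png',cv2.resize(s,None,fx=4.6,fy=4.6,interpolation=cv2.INTER_CUBIC))
a=cv2.imread('pics/side0.png');b=cv2.imread('pics/side7.png')"
```

```text
[-30.2 128.7] [-30.5 -87.6] outer wall [  8.8 144.6] [   8.3 -146. ]
246 194.94 [-29.9 119.7] | 252 194.7 [-29.9 102.8] | 258 194.66 [-30.5  85.9] | 264 194.46 [-30.6  69. ] | 270 194.11 [-30.3  52.1] | 276 193.68 [-29.7  35.2] | 282 193.62 [-30.2  18.3] | 288 193.61 [-30.9   1.4] | 294 193.31 [-30.8 -15.5] | 300 192.73 [-29.8 -32.4] | 306 192.61 [-30.1 -49.3] | 312 192.66 [-30.9 -66.2] | 318 192.08 [-30.  -83.1] |
```

View pics/s8.png

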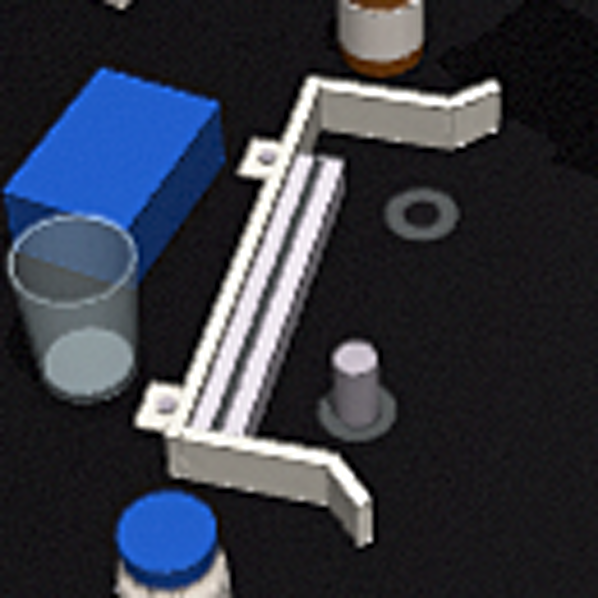

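The side view shows no gap between rail and wall along the full length. The bottle, jar, tip box and beaker stand clear. The front edge measures -30 ± 0.6 mm at every point along the rail, so it's parallel to the wall. The initial width read 2 mm too wide on each side, which puts -30 in line with the -28 mm of a flush rail. Handing in.

```bash
python3 -c "
from h import *
a=cv2.imread('pics/side0.png').astype(int);b=cv2.imread('pics/side7.png').astype(int)
for n,(x0,x1,y0,y1) in dict(timer=(275,315,330,375),jar=(222,252,245,285),bottle=(272,295,115,150),box=(200,248,155,185)).items(): print(n,np.abs(a-b)[y0:y1,x0:x1].mean().round(1))
print(env.hand_in())"
```

```text
timer 2.0
jar 2.0
bottle 2.1
box 2.2
the job is handed in; nothing more can be done
None
```

The rail is in the bay, lying flat along the back wall, and the job is handed in at about 20 s on the robot's clock. I only pushed it along the bench with closed fingers:

1. I slanted the rail and shifted it right to clear the post.
2. I slid its left (+y) end in behind the post at about 34°.
3. I swung the right end in.
4. I pressed both halves against the wall, with 5–7 N at the wrist.

**Last checks:**
- **Fit:** the rail's front edge reads 30 mm from the back wall all along, within about 0.6 mm, so it is parallel. Flush would be 28 mm; the same reading made the rail about 2 mm too wide per side at the start, so I take it as touching. The side view shows no gap.
- **A small disagreement:** the finger stopped 1.6 mm deeper on the left half than on the right, where I pushed less hard. The final pictures showed no slant.
- **Other objects:** the timer, jar, bottle and tip box look unchanged between the first and last side pictures. I did not compare the beaker or the screwdriver that way; the beaker looks undisturbed in the last view, and the arm stayed away from both.
- **Robot:** it was clear of everything at hand-in.

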